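Snap the memory case shut and stack it

ROBOT

A 6-joint arm with a two-finger parallel gripper is mounted at the origin on the work surface. World frame = base frame: x ahead of the robot, y to its left, z up, the work surface at z = 0. Lengths are in m, angles in rad, forces in N, time in s.
With the tool pointing down it reaches from about 0.35 to 0.775 m from the base axis. Payload 7.3 kg.
Tool frame: the origin (TCP) lies midway between the tips of the shut fingers; the grasp point (between the pads) lies 19 mm behind it (tcp_to_grasp is the distance from the TCP to the grasp point, in m); z points along the fingers, y is the line along which they close (so a half turn about z gives the same grasp; the last joint's range is limited). The gripper opens to 92 mm and grips with 3 to 60 N. Pads are 19 mm wide; open, the fingers measure 130 mm over their backs; the gripper's body (75 mm by 190 mm) begins 47 mm behind the grasp point.
Start: joints at [-1.249, 0.342, 1.524, -0, 1.275, -0.146], TCP at [0.237, -0.469, 0.227] pointing down, gripper open.
Joint ranges: [-2.53, 2.53], [-0.77, 2.02], [0.04, 2.7], [-1, 4.14], [0.28, 2.66], [-3.11, 3.11]. Speed limits (rad/s): [2.57, 2.57, 3.14, 3.14, 3.14, 3.14].

INTERFACE

Orientations are given as [roll, pitch, yaw] about the fixed x, y, z axes, in that order (R = Rz(yaw) Ry(pitch) Rx(roll)).
In Python, from cell import observe, read_camera, calibration, hand_in, tcp_to_grasp gives the robot as it stands.
- The arm moves only by the tool send_rows, never from a script. Its argument "targets" is a list of rows, each a list of 5 numbers: the opening, from 0 (shut) to 1 (fully open), then the shift along the world's x, y, z in m, then the turn about the world's z in rad. A call has 1 to 5 rows; each row shifts and turns the commanded pose from where the row before left it; what a row does not reach is not made up. A row lasts 1/10 s, in which the tool goes at most 50 mm and 8.59 degrees, less where a joint would pass 70% of its speed; a pose out of reach is approached as far as the arm can. A call is refused whole if a number of a shift passes 0.05 or a number of a turn 0.15, either way. A call with a gripper value outside its range is refused whole. The fingers move at their own pace and stop on an object; "grip_force" is the grip in N (left out, the last holds). Time passes only in rows, so rows that do not move let the fingers close. It gives the time, the measured TCP pose, the force, the opening and the grip force at its end, in the units of the state.
- observe(): the state, without advancing time (a new reading comes with each control period).
- read_camera(name): name is "scene" or "top"; returns (picture, depth): 420x560x3 uint8, red, green, blue; 420x560 float32, m along the optical axis (not along the pixel's ray), 0 where there is no reading.
- calibration(name): a dict with "intrinsics" (3x3 intrinsics, pixels), "world_to_cam" (4x4, takes a point from world to camera coordinates). Camera axes: x right, y up, looking along -z (the intrinsics and any distortion apply to the point x, -y, -z); pixel columns grow to the right and rows downward; lengths in m; the calibration is good to about 2 mm. A picture is of the moment at which its call begins. calibration takes no time and is no camera call.
- hand_in(): hands the job in; it is judged then, once.
The state is a dict: "time": time; "qpos": joint angles; "qvel": joint speeds; "joint_efforts": joint torques, N m; "tool_pos": TCP position; "tool_rot": TCP orientation; "contact_force": force on the tool from outside, world axes, zero at the start; "torque": the same for the moment, N m; "opening": finger opening in m; "grip_force": force on a finger pad.
Only numpy, scipy, OpenCV 4.12 (cv2) and the standard library are available. Lean on these libraries where they do the work, as an engineer would, in place of code of your own. Each camera call takes 0.05 s, during which the arm holds its last target. There are 200 camera calls.

TASK

The small case standing open on the bench is packed: press its lid down until it snaps shut and stays shut by itself, then pick the closed case up and lower it, right way up and flush, squarely onto the stack of two closed cases (the clasp may face either way). Set it down, do not drop it; do not shift the stack, and leave the screwdriver, mouse, jar and drive where they lie.

Things in the scene. Friction and masses are not known exactly. Their poses are not given: they have to be found in the camera images.
- case: Open case: black plastic tray 120 (its x) x 58 (y) x 26 mm high, walls 3 mm, a memory module inside, 0.2 kg, loose on the bench. Origin: centre of its underside, z up. Lid hinged along the top of its +x end; a steel spring clasp sticks out 5 mm at mid width of its -x end (22 mm wide, 13 to 29 mm up). Shut, it is 34 mm high; grip it across its 58 mm width at the middle of the long sides.
- case_lid (a joint): Angle of the open case's lid (rad): 0 shut, 1.5 wide open. Starts standing open at 0.7 to 1.1 on a weak hinge spring. In the last 13 mm of its free end's travel it meets the clasp: pressing the free end with about 10 N takes it past the snap, after which it stays at 0; let go earlier, it springs up to about 0.7.
- case_lid_hinge (a point): On the lid's hinge line, mid width, 26 mm above the case's underside, at the case's x = +60 mm. The frame turns with the lid: x along the lid from free end to hinge, y along the hinge, z out of the lid's top face. The lid is a grey plate 120 mm long (hinge to free end), 56 mm wide, 8 mm thick (z = 0 to 8 mm here).
- case_lid_press (a point): Point on the top (outer) face of that lid, at mid width, 14 mm from its free end and 106 mm from the hinge: a good place to press. With the lid shut it lies 34 mm above the case's underside, at the case's x = -46 mm. Frame as the hinge's.
- stack_low: Lower case of the stack: the same case, shut, 120 x 58 x 34 mm, 0.22 kg, loose on the bench. Origin: centre of its underside; x along its length, clasp at -x.
- stack_top: Upper case of the stack, the same, lying squarely on the lower one. Origin: centre of its underside, 34 mm above the bench; x along its length, clasp at -x.
- stack_top_face (a point): Centre of the flat top of the upper case of the stack, 68 mm above the bench; axes as that case's. The packed case's underside belongs here.
- screwdriver: Bystander: black-handled screwdriver 160 mm long, about 30 mm thick, lying along its x between the case and the stack.
- mouse: Bystander: grey computer mouse, 105 x 60 x 32 mm. Origin: centre of its underside.
- screw_jar: Bystander: clear jar with a white cap, 48 mm across, 55 mm high, upright. Origin: centre of its underside.
- drive: Bystander: flat aluminium solid-state drive, 100 x 70 x 7 mm. Origin: centre of its underside.
There are look-alikes about, which are no part of the job. What is shaped like the stack_top but purple or yellow is not meant.

How it is judged:
On the way, in this order (a step that is already met when the one before it is completed fails the run):
1. the lid is snapped shut and stays shut with nothing touching the case, which still lies on the bench (value of joint case_lid below 0.02 rad and contact force between case and the arm below 0.2 N and contact force between case and the fingers below 0.2 N and height (world z) of case below 0.01 m), for 0.2 s.
2. the shut case is set on the top of the stack while the fingers still hold it (not dropped) (x of case in the frame of stack_top_face between -0.012 and 0.012 m and y of case in the frame of stack_top_face between -0.012 and 0.012 m and z of case in the frame of stack_top_face between -0.004 and 0.005 m and contact force between case and the fingers above 0.5 N and value of joint case_lid below 0.02 rad), for 0.05 s.
At the end, for the whole second after the job is handed in: Lid snapped shut (under 0.02 rad). Case upright and at rest on the stack's top face: height within 3 mm, centre within 8 mm along and across, long sides within 0.12 rad, either way round. Stack cases level, centres within 12 mm of each other (value of joint case_lid below 0.02 rad and x of case in the frame of stack_top_face between -0.008 and 0.008 m and y of case in the frame of stack_top_face between -0.008 and 0.008 m and z of case in the frame of stack_top_face between -0.003 and 0.003 m and angle between the x axis of case and the x axis of stack_top_face, either way round below 0.12 rad and angle between each of case, stack_top's own z axis and vertical below 0.06 rad and linear speed of case below 0.02 m/s and height (world z) of stack_top between 0.03 and 0.038 m and horizontal distance between stack_top and stack_low below 0.012 m); the robot touches nothing.
It fails at once if either case of the stack is shifted by more than 15 mm (distance of any of stack_low, stack_top from where it was at the start of the episode above 0.015 m).
It fails at once if the screwdriver, mouse, jar or drive is moved by more than 30 mm (distance of any of screwdriver, mouse, screw_jar, drive from where it was at the start of the episode above 0.03 m).
It also fails if it takes over 51 s, if anything falls off the work surface, if the arm or the gripper's body presses on something with over 40 N, if the wrist force passes 120 N, or if a joint passes its speed limit or range.

## Working session

There is one attempt and no reset: what is moved stays moved. The work goes in short steps, Python scripts to look and compute and a tool call to move; the robot and the scene stay as the last step left them, time stands still between calls to the robot, and variables do not carry over. Pictures are saved under pics/ and viewed, at most 10 in all, crops included, and the job is handed in when it is done.

Besides the shell and the picture viewer there is one more tool, called after "Call:" as name(argument=value, ...) on one line, values as JSON. send_rows: Moves the arm, as the interface text tells. Its arguments: {"type":"object","properties":{"targets":{"type":"array","items":{"type":"array","items":{"type":"number"}}},"grip_force":{"type":"number"}},"required":["targets"]}

```bash
mkdir -p pics; ls
cat > h.py <<'E'
import numpy as np,cv2
from cell import *
def grab(n):
    p,d=read_camera(n); c=calibration(n); return p,d,np.array(c["intrinsics"]),np.array(c["world_to_cam"])
def cloud(d,K,T):
    v,u=np.mgrid[:d.shape[0],:d.shape[1]]
    P=np.stack([(u-K[0,2])/K[0,0]*d,-(v-K[1,2])/K[1,1]*d,-d],-1)
    Ti=np.linalg.inv(T); W=P@Ti[:3,:3].T+Ti[:3,3]; W[d<=0]=np.nan; return W
E
python3 - <<'E'
from h import *
for n in("scene","top"):
    p,d,K,T=grab(n); cv2.imwrite(f"pics/{n}0.png",p[...,::-1]); np.savez(f"{n}0.npz",p=p,d=d,K=K,T=T)
    print(n,np.linalg.inv(T)[:3,3].round(3),K[0,0])
print(calibration("top").keys(), tcp_to_grasp, observe())
E
```

```text
pics
scene [ 1.228 -0.457  0.66 ] 490.9375074138839
top [ 0.491 -0.017  0.959] 398.5556139337614
dict_keys(['intrinsics', 'world_to_cam']) 0.0188 {'time': 0.1, 'qpos': array([-1.24897624e+00,  3.42637155e-01,  1.52488769e+00,  1.36288650e-05,
        1.27542571e+00, -1.45995902e-01]), 'qvel': array([-0.00083334, -0.00075363, -0.00239909, -0.00049892,  0.00079114,
        0.00149556]), 'joint_efforts': array([ 1.84245015e-03, -4.32004380e+01, -2.44693619e+01,  7.19704432e-02,
        5.25564118e-02, -4.80679773e-05]), 'tool_pos': array([ 0.23665444, -0.46823808,  0.22613452]), 'tool_rot': array([-3.14025110e+00, -2.10438411e-04,  4.67811870e-01]), 'contact_force': array([-0.62527752, -0.08055459, -0.56523008]), 'torque': array([ 0.05130978, -0.00294862,  0.00020115]), 'grip_force': 0.0, 'opening': 0.09216642759315896}
```

View pics/scene0.png

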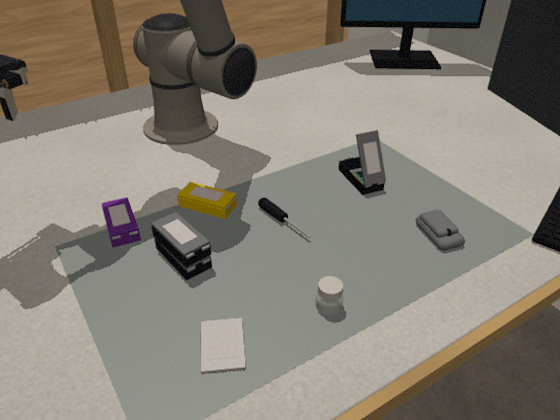

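View pics/top0.png

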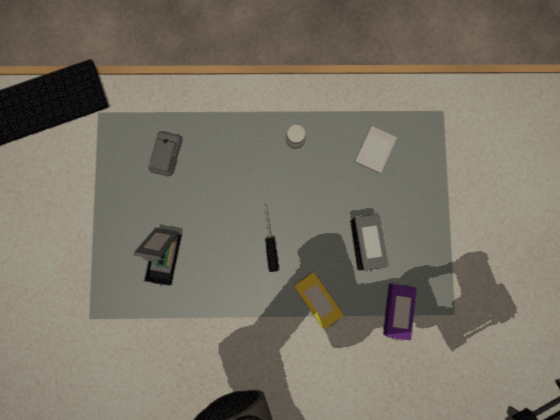

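The scene view shows the open case at (362,175), the two-case stack at (182,245), the screwdriver at (283,218), the mouse at (440,228) and the jar at (330,292). In the top view the open case is at (163,255) and the stack at (369,240). The yellow (318,298) and purple (400,311) cases are decoys. Next I'll measure from the depth data.

```bash
cat > m.py <<'E'
from h import *
def load(n):
    z=np.load(n+"0.npz"); return z["p"],z["d"],cloud(z["d"],z["K"],z["T"])
def rect(W,m):
    q=W[m][:,:2]; r=cv2.minAreaRect((q*1000).astype(np.float32)); return r,len(q)
p,d,W=load("top"); ps,ds,Ws=load("scene")
print("mat z",np.nanmedian(W[180:220,200:250,2]),np.nanmedian(Ws[200:230,330:380,2]))
def win(W,x0,x1,y0,y1,z0,z1): return (W[...,0]>x0)&(W[...,0]<x1)&(W[...,1]>y0)&(W[...,1]<y1)&(W[...,2]>z0)&(W[...,2]<z1)
for nm,(u,v) in dict(case=(163,255),stack=(369,240),lid=(155,243),driver=(272,253),mouse=(165,153),jar=(296,133),drive=(376,149),yellow=(318,298),purple=(400,311)).items(): print(nm,W[v,u].round(3))
c=W[240,369]
for w,n in((W,"top"),(Ws,"scene")):
    print(n,"stack top",rect(w,win(w,c[0]-.1,c[0]+.1,c[1]-.07,c[1]+.07,.061,.075)))
    h=w[win(w,c[0]-.1,c[0]+.1,c[1]-.07,c[1]+.07,.061,.075)][:,2]; print(np.median(h))
c=W[255,163]
for w,n,pp in((W,"top",p),(Ws,"scene",ps)):
    m=win(w,c[0]-.12,c[0]+.14,c[1]-.12,c[1]+.14,.004,.2); print(n,"case all",rect(w,m),np.nanmax(w[m][:,2]))
    for z0 in(.004,.012,.02,.03,.05,.07,.09,.11):
        mm=m&(w[...,2]>z0)&(w[...,2]<=z0+.02); q=w[mm]
        if len(q)>3: print(z0,len(q),q.min(0).round(3),q.max(0).round(3))
    lid=m&(w[...,2]>.05); q=w[lid]; q=q; ce=np.median(q,0); 
    u,s,v=np.linalg.svd(q-q.mean(0),full_matrices=False); print("lid plane n",v[2].round(3),"cen",q.mean(0).round(3),s[2]/len(q)**.5,"long",v[0].round(3))
E
python3 m.py
```

```text
mat z 0.0006343617627606601 0.0006777800217353525
case [0.497 0.228 0.115]
stack [ 0.526 -0.217  0.066]
lid [0.523 0.252 0.093]
driver [0.5   0.001 0.024]
mouse [0.739 0.253 0.03 ]
jar [ 0.778 -0.058  0.055]
drive [ 0.751 -0.255  0.008]
yellow [ 0.396 -0.103  0.033]
purple [ 0.365 -0.29   0.035]
top stack top (((521.9296264648438, -222.35714721679688), (127.3135986328125, 58.150638580322266), 7.741286754608154), 1379)
0.06788549041404712
scene stack top (((523.1239624023438, -223.85537719726562), (126.39288330078125, 57.56690979003906), 8.020773887634277), 1318)
0.06758262410627247
top case all (((505.56982421875, 237.1698760986328), (258.1860046386719, 258.03692626953125), 0.6259163022041321), 1911) 0.1351788179139387
0.004 901 [0.378 0.109 0.004] [0.636 0.367 0.024]
0.012 373 [0.429 0.217 0.012] [0.56  0.296 0.032]
0.02 259 [0.429 0.217 0.02 ] [0.563 0.296 0.04 ]
0.03 118 [0.43  0.218 0.03 ] [0.563 0.274 0.049]
0.05 129 [0.526 0.219 0.05 ] [0.552 0.274 0.07 ]
0.07 149 [0.512 0.222 0.07 ] [0.54  0.277 0.09 ]
0.09 164 [0.504 0.223 0.09 ] [0.528 0.281 0.11 ]
0.11 214 [0.487 0.226 0.11 ] [0.517 0.281 0.13 ]
lid plane n [ 0.824 -0.164  0.543] cen [0.518 0.25  0.099] 0.0035128610707891457 long [-0.53   0.117  0.84 ]
scene case all (((505.5016174316406, 235.99600219726562), (248.09413146972656, 239.04563903808594), 0.666826069355011), 1875) 0.13411981763295
0.004 574 [0.381 0.115 0.004] [0.629 0.357 0.024]
0.012 434 [0.424 0.215 0.012] [0.56  0.295 0.032]
0.02 306 [0.424 0.215 0.02 ] [0.561 0.293 0.04 ]
0.03 217 [0.432 0.216 0.03 ] [0.561 0.272 0.05 ]
0.05 224 [0.521 0.218 0.05 ] [0.55  0.274 0.07 ]
0.07 229 [0.511 0.22  0.07 ] [0.54  0.278 0.09 ]
0.09 227 [0.5   0.222 0.09 ] [0.527 0.28  0.11 ]
0.11 243 [0.486 0.225 0.11 ] [0.517 0.282 0.13 ]
lid plane n [ 0.843 -0.172  0.51 ] cen [0.52  0.249 0.092] 0.0021072833030153205 long [ 0.501 -0.094 -0.86 ]
```

```bash
cat > m2.py <<'E'
from m import *
print("-----")
def red(w,m,yaw,n):
    q=w[m]; e=np.array([np.cos(yaw),np.sin(yaw)]); f=np.array([-e[1],e[0]])
    a=q[:,:2]@e; b=q[:,:2]@f; lo,hi=[np.percentile(a,k) for k in(1,99)]; l2,h2=[np.percentile(b,k) for k in(1,99)]
    print(n,"ext",round(hi-lo,4),round(h2-l2,4),"cen",(e*(lo+hi)/2+f*(l2+h2)/2).round(4), "a",lo.round(4),hi.round(4),"b",l2.round(4),h2.round(4))
for w,n in((W,"top"),(Ws,"scene")):
    m=win(w,.42,.62,-.30,-.15,.0645,.072); print(n,rect(w,m)); red(w,m,.135,n+" stack")
    for z0,z1 in((.045,.063),(.012,.028)):
        mm=win(w,.42,.62,-.30,-.15,z0,z1); red(w,mm,.135,f"{n} {z0}")
    m=win(w,.40,.60,.19,.32,.010,.033); print(n,rect(w,m)); red(w,m,-.2,n+" case")
    for z0,z1 in((.01,.018),(.018,.0235),(.0235,.029),(.029,.04)): red(w,win(w,.40,.60,.19,.32,z0,z1),-.2,f"{n} case {z0}")
# neighbours
for nm,(x,y) in dict(driver=(.5,0),yellow=(.396,-.103),purple=(.365,-.29)).items():
    m=win(W,x-.09,x+.11,y-.07,y+.07,.008,.06); print(nm,rect(W,m),np.nanmax(W[m][:,2]))
E
python3 m2.py | sed -n '/-----/,$p'
python3 - <<'E'
import cv2,numpy as np
a=cv2.imread("pics/scene0.png");b=cv2.imread("pics/top0.png")
f=lambda i,x,y:cv2.resize(i[y:y+80,x:x+105],(395,300),interpolation=cv2.INTER_CUBIC)
cv2.imwrite("pics/crop1.png",np.vstack([np.hstack([f(a,315,125),f(a,130,205)]),np.hstack([f(b,112,215),f(b,318,200)])]))
E
```

```text
-----
top (((522.2074584960938, -223.11724853515625), (125.8556137084961, 56.551612854003906), 7.6943511962890625), 1313)
top stack ext 0.1174 0.0546 cen [ 0.5224 -0.2228] a 0.429 0.5464 b -0.3184 -0.2638
top 0.045 ext 0.1275 0.0505 cen [ 0.522  -0.2188] a 0.424 0.5515 b -0.3123 -0.2618
top 0.012 ext 0.1689 0.0884 cen [ 0.5026 -0.2397] a 0.3813 0.5502 b -0.3493 -0.2609
top (((494.2040710449219, 256.00830078125), (59.40138244628906, 130.19973754882812), 78.2478256225586), 560)
top case ext 0.1283 0.0579 cen [0.4943 0.2556] a 0.3695 0.4978 b 0.3197 0.3776
top case 0.01 ext 0.1098 0.0557 cen [0.4908 0.2553] a 0.3754 0.4852 b 0.3199 0.3756
top case 0.018 ext 0.1177 0.0581 cen [0.4901 0.2563] a 0.3706 0.4883 b 0.3196 0.3776
top case 0.0235 ext 0.1206 0.0585 cen [0.4901 0.2567] a 0.3691 0.4896 b 0.3197 0.3782
top case 0.029 ext 0.1296 0.0534 cen [0.4942 0.2552] a 0.3688 0.4985 b 0.3216 0.375
scene (((521.65966796875, -223.93919372558594), (123.46945190429688, 57.32436752319336), 8.020773887634277), 1221)
scene stack ext 0.1182 0.055 cen [ 0.5223 -0.2237] a 0.4284 0.5466 b -0.3195 -0.2645
s
[... 422 characters left out ...]
3697 0.4921 b 0.3182 0.3765
scene case 0.018 ext 0.1237 0.0581 cen [0.491 0.254] a 0.3689 0.4926 b 0.3175 0.3756
scene case 0.0235 ext 0.1314 0.0563 cen [0.4907 0.2536] a 0.3649 0.4962 b 0.3179 0.3742
scene case 0.029 ext 0.1264 0.0555 cen [0.495  0.2555] a 0.3712 0.4975 b 0.3209 0.3765
driver (((500.5538024902344, -6.0747528076171875), (215.66925048828125, 61.382328033447266), 25.847463607788086), 544) 0.03827983754803321
yellow (((390.9202880859375, -105.33859252929688), (128.4413604736328, 57.942623138427734), 33.98737335205078), 1390) 0.039797346161102976
purple (((386.7554931640625, -288.31005859375), (176.0555877685547, 97.13841247558594), 13.61221981048584), 1536) 0.059559365175567036
```

View pics/crop1.png

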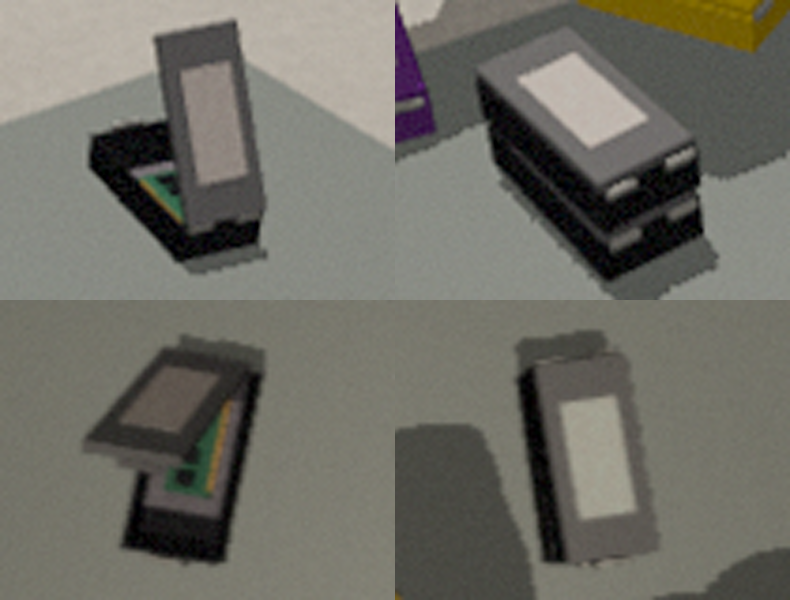

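Measured so far:

| Item | Centre (m) | Yaw (rad) | Other |
|---|---|---|---|
| Stack | (0.5223, -0.2233) | 0.137 | top at 0.068 m |
| Case | about (0.4915, 0.2554) | -0.20 | hinge at the far end, lid about 1.0 rad |

Both fit the sizes given. I'll move over to the case with the fingers shut.

Call:
send_rows(targets=[[0,0.0195,0.0477,0,-0.0445],[0,0.0195,0.0477,0,-0.0445],[0,0.0195,0.0477,0,-0.0445],[0,0.0195,0.0477,0,-0.0445],[0,0.0195,0.0477,0,-0.0445]], grip_force=25)

```text
time: 0.6
tool_pos: [0.3315, -0.2352, 0.2265]
tool_rot: [-3.141, 0.0, 0.243]
contact_force: [0.8, -0.1, 0.1]
opening: 0.0564
grip_force: 0.0
```

Call:
send_rows(targets=[[0,0.0195,0.0477,0,-0.0445],[0,0.0195,0.0477,0,-0.0445],[0,0.0195,0.0477,0,-0.0445],[0,0.0195,0.0477,0,-0.0445],[0,0.0195,0.0477,0,-0.0445]])

```text
time: 1.1
tool_pos: [0.4262, -0.0037, 0.2267]
tool_rot: [3.141, -0.0, 0.021]
contact_force: [0.9, -0.3, -2.0]
opening: 0.0165
grip_force: 0.0
```

Call:
send_rows(targets=[[0,0.0195,0.0477,0,-0.0445],[0,0.0195,0.0477,0,-0.0445],[0,0.0195,0.0477,0,-0.0445],[0,0.0195,0.0477,0,-0.0445],[0,0.0195,0.0477,0,-0.0445]])

```text
time: 1.6
tool_pos: [0.5208, 0.2278, 0.2264]
tool_rot: [3.141, 0.0, -0.201]
contact_force: [0.9, -0.9, 0.9]
opening: 0.0004
grip_force: 0.0
```

Call:
send_rows(targets=[[0,0,0,0,0],[0,0,0,0,0]])

```text
time: 1.8
tool_pos: [0.5201, 0.2264, 0.2256]
tool_rot: [3.14, 0.002, -0.197]
contact_force: [-0.1, -0.5, 0.3]
opening: -0.0
grip_force: 0.0
```

Call:
send_rows(targets=[[0,0.0054,0.011,-0.025,0],[0,0,0.011,-0.025,0],[0,0,0,-0.025,0],[0,0,0,-0.024,0],[0,0,0,0,0]])

```text
time: 2.3
tool_pos: [0.5236, 0.2454, 0.1248]
tool_rot: [3.138, 0.006, -0.201]
contact_force: [-0.2, -0.8, 0.7]
opening: 0.0002
grip_force: 0.0
```

Call:
send_rows(targets=[[0,-0.014,0.003,0,0],[0,-0.014,0.003,-0.007,0],[0,-0.0085,0.0015,-0.007,0],[0,-0.0085,0.0015,-0.0075,0],[0,0,0,0,0]])

```text
time: 2.8
tool_pos: [0.4797, 0.2562, 0.1058]
tool_rot: [3.141, 0.002, -0.2]
contact_force: [-0.6, -0.4, -0.3]
opening: 0.0002
grip_force: 0.0
```

Call:
send_rows(targets=[[0,-0.0065,0.0013,-0.0095,0],[0,-0.0065,0.0013,-0.0095,0],[0,-0.005,0.001,-0.01,0],[0,-0.005,0.001,-0.01,0],[0,0,0,0,0]])

```text
time: 3.3
tool_pos: [0.4562, 0.2609, 0.0654]
tool_rot: [3.139, 0.003, -0.199]
contact_force: [0.1, -0.6, 1.1]
opening: 0.0007
grip_force: 0.1
```

Run:
```python
from h import *
p,d,K,T=grab("scene"); cv2.imwrite("pics/s1.png",cv2.resize(p[60:240,260:500,::-1],(800,600),interpolation=cv2.INTER_CUBIC)); s=observe(); print(s["contact_force"],s["tool_pos"])
```

```text
[0.73699542 0.65878662 0.70095084] [0.45711163 0.26111615 0.06627491]
```

View pics/s1.png

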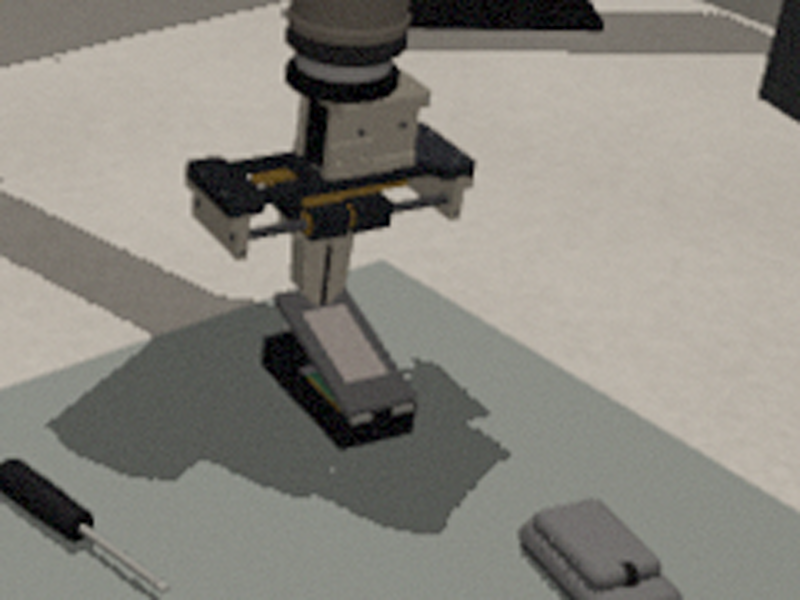

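The fingertips at (322,300) hold the lid's free end down to about 0.3 rad, with the case still in place. I'll press on gently.

Call:
send_rows(targets=[[0,-0.003,0.0005,-0.008,0],[0,-0.002,0.0005,-0.008,0],[0,0,0,-0.006,0],[0,0,0,-0.005,0],[0,0,0,-0.003,0]])

```text
time: 3.85
tool_pos: [0.4526, 0.2622, 0.0367]
tool_rot: [3.141, 0.001, -0.2]
contact_force: [-0.0, -0.9, -0.3]
opening: 0.0003
grip_force: 0.0
```

Call:
send_rows(targets=[[0,0,0,-0.002,0],[0,0,0,0,0]])

```text
time: 4.05
tool_pos: [0.4529, 0.2621, 0.0348]
tool_rot: [3.141, 0.0, -0.2]
contact_force: [-0.7, -0.1, 0.6]
opening: 0.0003
grip_force: 0.0
```

Call:
send_rows(targets=[[0,0,0,-0.002,0],[0,0,0,0,0]])

```text
time: 4.25
tool_pos: [0.4533, 0.2623, 0.0336]
tool_rot: [-3.141, -0.001, -0.2]
contact_force: [-0.5, -0.7, 4.4]
opening: 0.0006
grip_force: 1.8
```

Call:
send_rows(targets=[[0,0,0,-0.001,0],[0,0,0,0,0]])

```text
time: 4.45
tool_pos: [0.4533, 0.2623, 0.0332]
tool_rot: [-3.141, -0.001, -0.2]
contact_force: [-2.2, -0.6, 8.9]
opening: 0.0003
grip_force: 4.5
```

Call:
send_rows(targets=[[0,0,0,-0.001,0],[0,0,0,-0.001,0],[0,0,0,0,0]])

```text
time: 4.75
tool_pos: [0.4533, 0.2625, 0.0324]
tool_rot: [-3.141, -0.001, -0.2]
contact_force: [-6.6, -1.3, 20.4]
opening: 0.0007
grip_force: 10.3
```

Call:
send_rows(targets=[[0,0,0,0.01,0],[0,0,0,0.03,0],[0,0,0,0.04,0],[0,0,0,0.04,0],[0,0,0,0,0]])

```text
time: 5.25
tool_pos: [0.456, 0.2634, 0.1557]
tool_rot: [-3.136, -0.009, -0.2]
contact_force: [-0.4, 0.0, 0.3]
opening: 0.0003
grip_force: 0.0
```

Run:
```python
from h import *
p,d,K,T=grab("scene"); cv2.imwrite("pics/s2.png",cv2.resize(p[60:240,260:500,::-1],(800,600),interpolation=cv2.INTER_CUBIC))
W=cloud(d,K,T)
m=(W[...,0]>.40)&(W[...,0]<.58)&(W[...,1]>.19)&(W[...,1]<.32)&(W[...,2]<.06)
for z0 in (.0,.030):
    q=W[m&(W[...,2]>z0+.001)]
q=W[m&(W[...,2]>.0315)]
A=np.c_[q[:,:2],np.ones(len(q))]; print("slope",np.linalg.lstsq(A,q[:,2],rcond=None)[0],"z med",np.median(q[:,2]),q[:,2].max())
r=cv2.minAreaRect((q[:,:2]*1000).astype(np.float32)); print(r,len(q))
for yaw in(-.18,-.2,-.22):
    e=np.array([np.cos(yaw),np.sin(yaw)]); f=np.array([-e[1],e[0]])
    a=np.percentile(q[:,:2]@e,[1,99]); b=np.percentile(q[:,:2]@f,[1,99]); print(yaw,np.ptp(a),np.ptp(b),e*a.mean()+f*b.mean())
print(observe()["tool_pos"])
```

```text
slope [0.00441434 0.00211114 0.03141506] z med 0.03415544528820014 0.03767869054806494
((491.8348693847656, 254.644287109375), (58.41666030883789, 125.04580688476562), 79.44477844238281) 622
-0.18 0.1175824897970808 0.056050427086880295 [0.49248129 0.25522046]
-0.2 0.11784411534699563 0.05536376986624708 [0.49272643 0.25515407]
-0.22 0.1181185140018155 0.05659065039958039 [0.49255127 0.25527477]
[0.45453684 0.26285614 0.15291205]
```

View pics/s2.png

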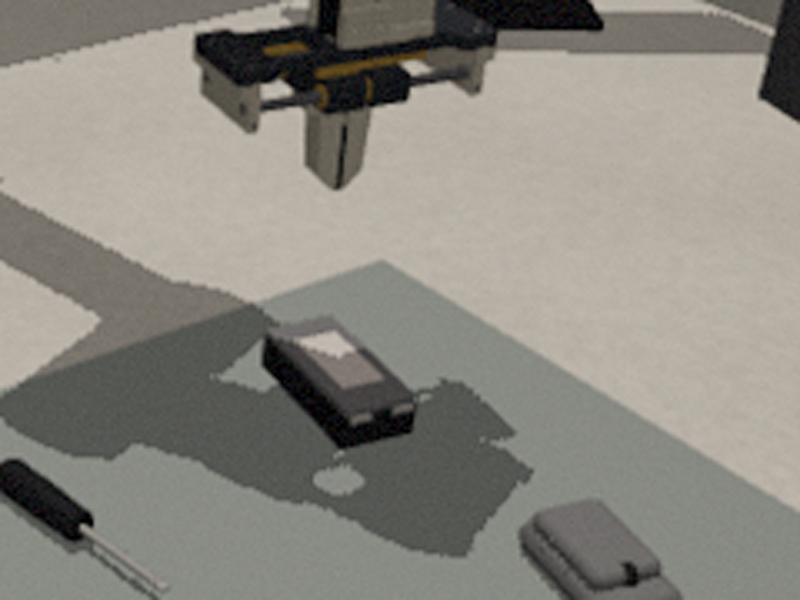

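The lid lies flat with a slope of 0.005, its top is at 34 mm, and it stays shut with nothing touching the case at (340,380). Now I'll grasp it.

Call:
send_rows(targets=[[1,0.019,-0.0039,0,0.003],[1,0.019,-0.0038,0,0.003],[1,0,0,0,0],[1,0,0,0,0],[1,0,0,0,0]])

```text
time: 5.8
tool_pos: [0.4898, 0.2545, 0.1493]
tool_rot: [3.14, 0.002, -0.194]
contact_force: [-0.8, 1.1, 0.2]
opening: 0.0357
grip_force: 0.0
```

Call:
send_rows(targets=[[1,0,0,0,0],[1,0,0,0,0],[1,0,0,0,0],[1,0,0,0,0]])

```text
time: 6.2
tool_pos: [0.4908, 0.2546, 0.1503]
tool_rot: [3.142, -0.0, -0.193]
contact_force: [0.8, 0.4, -0.5]
opening: 0.0681
grip_force: 0.0
```

Call:
send_rows(targets=[[1,0.0018,0.0006,0,0],[1,0,0,-0.02,0],[1,0,0,-0.03,0],[1,0,0,-0.03,0],[1,0,0,0,0]])

```text
time: 6.7
tool_pos: [0.4903, 0.2542, 0.0668]
tool_rot: [3.138, 0.007, -0.194]
contact_force: [-0.3, 0.6, -0.2]
opening: 0.0917
grip_force: 0.0
```

Call:
send_rows(targets=[[1,0,0,-0.02,0],[1,0,0,-0.02,0],[1,0,0,-0.013,0],[1,0,0,0,0]])

```text
time: 7.1
tool_pos: [0.4923, 0.2549, 0.0166]
tool_rot: [3.14, 0.002, -0.194]
contact_force: [-0.2, 0.8, 0.4]
opening: 0.0918
grip_force: 0.0
```

Call:
send_rows(targets=[[1,0,0,-0.008,0],[1,0,0,0,0],[0,0,0,0,0],[0,0,0,0,0],[0,0,0,0,0]], grip_force=25)

```text
time: 7.6
tool_pos: [0.493, 0.2552, 0.0097]
tool_rot: [-3.141, -0.001, -0.194]
contact_force: [0.2, 0.5, 0.4]
opening: 0.0726
grip_force: 0.0
```

Call:
send_rows(targets=[[0,0,0,0,0],[0,0,0,0,0],[0,0,0,0,0],[0,0,0,0,0],[0,0,0,0,0]])

```text
time: 8.1
tool_pos: [0.493, 0.2553, 0.0095]
tool_rot: [-3.141, -0.0, -0.194]
contact_force: [-0.3, 0.7, 1.6]
opening: 0.0579
grip_force: 25.0
```

Call:
send_rows(targets=[[0,0,0,0.01,0],[0,0,0,0.03,0],[0,0,0,0.04,0],[0,0,0,0.04,0],[0,0,0,0,0]])

```text
time: 8.6
tool_pos: [0.4956, 0.2561, 0.135]
tool_rot: [-3.137, -0.009, -0.194]
contact_force: [0.4, -0.2, -1.2]
opening: 0.0579
grip_force: 25.0
```

Call:
send_rows(targets=[[0,0.001,-0.02,0,0.012],[0,0.002,-0.03,0,0.02],[0,0.0024,-0.04,0,0.0276],[0,0.0024,-0.04,0,0.0276],[0,0.0024,-0.04,0,0.0276]])

```text
time: 9.1
tool_pos: [0.5019, 0.0836, 0.1284]
tool_rot: [3.141, 0.002, -0.077]
contact_force: [0.6, 0.9, -3.0]
opening: 0.0577
grip_force: 25.0
```

Call:
send_rows(targets=[[0,0.0024,-0.04,0,0.0276],[0,0.0024,-0.04,0,0.0276],[0,0.0024,-0.04,0,0.0276],[0,0.0024,-0.04,0,0.0276],[0,0.0024,-0.04,0,0.0276]])

```text
time: 9.6
tool_pos: [0.5139, -0.1163, 0.1284]
tool_rot: [-3.141, 0.002, 0.06]
contact_force: [0.4, 1.1, -2.4]
opening: 0.0578
grip_force: 25.0
```

Call:
send_rows(targets=[[0,0.0024,-0.04,0,0.0276],[0,0.002,-0.025,0,0.02],[0,0.001,-0.015,0,0.01],[0,0,0,0,0],[0,0,0,0,0]])

```text
time: 10.1
tool_pos: [0.5195, -0.1944, 0.1283]
tool_rot: [-3.14, 0.002, 0.116]
contact_force: [0.3, -0.1, -3.2]
opening: 0.0581
grip_force: 25.0
```

Call:
send_rows(targets=[[0,0.0028,-0.018,0,0.011],[0,0,-0.011,0,0.01],[0,0,0,-0.015,0],[0,0,0,-0.01,0],[0,0,0,0,0]])

```text
time: 10.6
tool_pos: [0.522, -0.2226, 0.1025]
tool_rot: [-3.139, 0.003, 0.138]
contact_force: [0.3, 0.8, -2.8]
opening: 0.0578
grip_force: 25.0
```

Call:
send_rows(targets=[[0,0,0,0,0],[0,0,0,0,0]])

```text
time: 10.8
tool_pos: [0.5235, -0.2237, 0.1047]
tool_rot: [3.141, -0.001, 0.138]
contact_force: [0.6, 0.2, -2.0]
opening: 0.0574
grip_force: 25.0
```

Run:
```python
from h import *
p,d,K,T=grab("scene"); cv2.imwrite("pics/s3.png",cv2.resize(p[130:310,80:320,::-1],(800,600),interpolation=cv2.INTER_CUBIC))
W=cloud(d,K,T); g=cv2.cvtColor(p,cv2.COLOR_RGB2GRAY); s=observe(); print(s["tool_pos"],s["tool_rot"][2])
zt=s["tool_pos"][2]-.0095
yaw=.137; e=np.array([np.cos(yaw),np.sin(yaw)]); f=np.array([-e[1],e[0]])
# far end faces (visible from scene cam): stack vs held case
m0=(W[...,0]>.40)&(W[...,0]<.62)&(W[...,1]>-.31)&(W[...,1]<-.14)
for n,lo,hi in(("low",.006,.026),("top",.040,.060),("held",zt+.005,zt+.022)):
    q=W[m0&(W[...,2]>lo)&(W[...,2]<hi)]; a=q[:,:2]@e; b=q[:,:2]@f
    fa=a>np.percentile(a,99)-.006; fb=b>np.percentile(b,99)-.004
    print(n,len(q),"end a",np.percentile(a,[90,95,99]).round(4),"b range on end face",np.percentile(b[fa],[2,98]).round(4), "b max",np.percentile(b,[95,99]).round(4))
```

```text
[ 0.5235283  -0.2237911   0.10485426] 0.13807816400500283
low 537 end a [0.5452 0.546  0.5478] b range on end face [-0.3223 -0.2668] b max [-0.2749 -0.267 ]
top 442 end a [0.5466 0.5476 0.5495] b range on end face [-0.3212 -0.2658] b max [-0.2711 -0.2652]
held 332 end a [0.5466 0.5468 0.5477] b range on end face [-0.3224 -0.2655] b max [-0.2676 -0.2544]
```

View pics/s3.png

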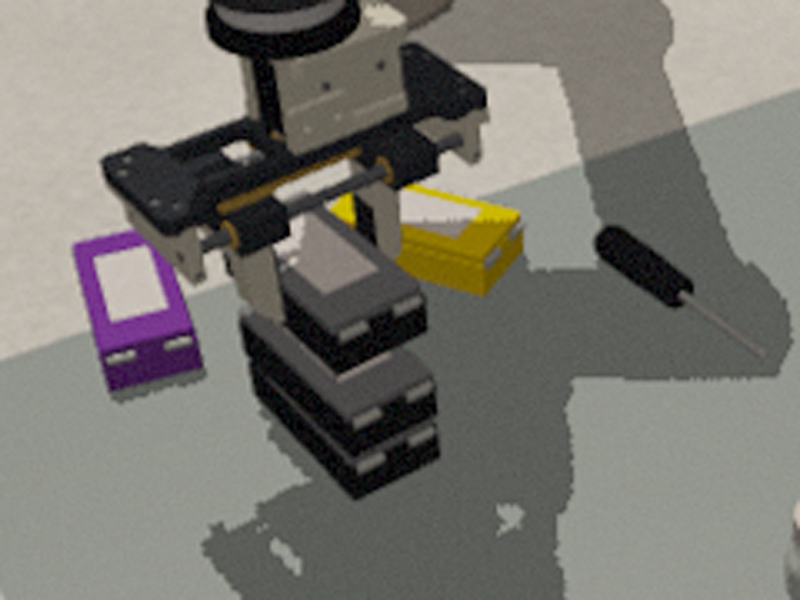

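The held case hangs level above the stack. Its end face at (380,330) lines up with the stack's at (395,420), to within about 1 mm by the depth numbers. I'll lower it.

Call:
send_rows(targets=[[0,0,0,-0.008,0],[0,0,0,-0.008,0],[0,0,0,-0.006,0],[0,0,0,-0.003,0],[0,0,0,0,0]])

```text
time: 11.35
tool_pos: [0.5228, -0.2237, 0.0785]
tool_rot: [-3.141, 0.001, 0.138]
contact_force: [0.2, 0.7, -2.7]
opening: 0.058
grip_force: 25.0
```

Call:
send_rows(targets=[[0,0,0,-0.001,0],[0,0,0,0,0]])

```text
time: 11.55
tool_pos: [0.5233, -0.2239, 0.0784]
tool_rot: [3.141, -0.0, 0.138]
contact_force: [-0.2, 0.3, -2.0]
opening: 0.0577
grip_force: 25.0
```

Call:
send_rows(targets=[[0,0,0,-0.001,0],[0,0,0,0,0]])

```text
time: 11.75
tool_pos: [0.5234, -0.224, 0.0775]
tool_rot: [3.141, -0.001, 0.138]
contact_force: [0.3, -0.4, -2.2]
opening: 0.0577
grip_force: 25.0
```

Call:
send_rows(targets=[[0,0,0,-0.0007,0],[0,0,0,0,0]])

```text
time: 11.95
tool_pos: [0.5234, -0.224, 0.0774]
tool_rot: [3.141, -0.001, 0.138]
contact_force: [-2.0, 0.5, 4.7]
opening: 0.058
grip_force: 25.0
```

Call:
send_rows(targets=[[0,0,0,-0.0007,0],[0,0,0,0,0]])

```text
time: 12.15
tool_pos: [0.5234, -0.224, 0.0774]
tool_rot: [3.141, -0.001, 0.138]
contact_force: [-3.9, 1.7, 11.0]
opening: 0.0576
grip_force: 25.0
```

Contact is at z = 0.0774 as expected, so the case sits on the stack. I'll ease off, release and rise.

Call:
send_rows(targets=[[0,0,0,0.0007,0],[0,0,0,0.0003,0],[0.75,0,0,0,0],[0.85,0,0,0,0],[0.9,0,0,0,0]])

```text
time: 12.65
tool_pos: [0.5231, -0.2239, 0.0765]
tool_rot: [-3.142, 0.0, 0.138]
contact_force: [0.2, -1.2, 0.1]
opening: 0.0777
grip_force: 0.0
```

Call:
send_rows(targets=[[0.9,0,0,0,0],[0.9,0,0,0,0],[0.9,0,0,0,0],[0.9,0,0,0,0]])

```text
time: 13.05
tool_pos: [0.5232, -0.2239, 0.0768]
tool_rot: [3.142, 0.0, 0.138]
contact_force: [1.1, -0.4, -0.5]
opening: 0.0824
grip_force: 0.0
```

Call:
send_rows(targets=[[0.9,0,0,0.01,0],[0.9,0,0,0.03,0],[0.9,0,0,0.05,0],[0.9,0,0,0.04,0],[0.9,0,0,0,0]])

```text
time: 13.55
tool_pos: [0.5259, -0.2254, 0.2141]
tool_rot: [3.134, -0.01, 0.138]
contact_force: [0.3, 0.0, 0.6]
opening: 0.0825
grip_force: 0.0
```

Run:
```python
from h import *
p,d,K,T=grab("scene"); cv2.imwrite("pics/s4.png",cv2.resize(p[130:310,80:320,::-1],(800,600),interpolation=cv2.INTER_CUBIC))
W=cloud(d,K,T); s=observe(); print(s["tool_pos"],s["contact_force"],s["opening"])
m=(W[...,0]>.40)&(W[...,0]<.62)&(W[...,1]>-.31)&(W[...,1]<-.14)
q=W[m&(W[...,2]>.0985)&(W[...,2]<.112)]
A=np.c_[q[:,:2],np.ones(len(q))]; print("slope",np.linalg.lstsq(A,q[:,2],rcond=None)[0],np.median(q[:,2]))
print(cv2.minAreaRect((q[:,:2]*1000).astype(np.float32)))
yaw=.137; e=np.array([np.cos(yaw),np.sin(yaw)]); f=np.array([-e[1],e[0]])
a=np.percentile(q[:,:2]@e,[1,99]); b=np.percentile(q[:,:2]@f,[1,99]); print(np.ptp(a),np.ptp(b),e*a.mean()+f*b.mean())
for n,lo,hi in(("low",.006,.026),("top",.040,.060),("held",.073,.090)):
    q=W[m&(W[...,2]>lo)&(W[...,2]<hi)]; a=q[:,:2]@e; b=q[:,:2]@f; fa=a>np.percentile(a,99)-.006
    print(n,len(q),np.percentile(a,[90,95,99]).round(4),np.percentile(b[fa],[2,98]).round(4))
```

```text
[ 0.52457518 -0.22468013  0.21078594] [-0.2493372  -0.466687   -1.85379298] 0.08234945516651457
slope [0.00294696 0.00582979 0.10139019] 0.10165693379809426
((522.04150390625, -224.89544677734375), (122.92156982421875, 57.682743072509766), 7.988405704498291)
0.11855748715876763 0.05492293216681415 [ 0.5221619  -0.22523545]
low 541 [0.5449 0.5457 0.5477] [-0.322  -0.2664]
top 445 [0.5465 0.5475 0.5495] [-0.3205 -0.2653]
held 382 [0.5463 0.5466 0.5471] [-0.3225 -0.2655]
```

View pics/s4.png

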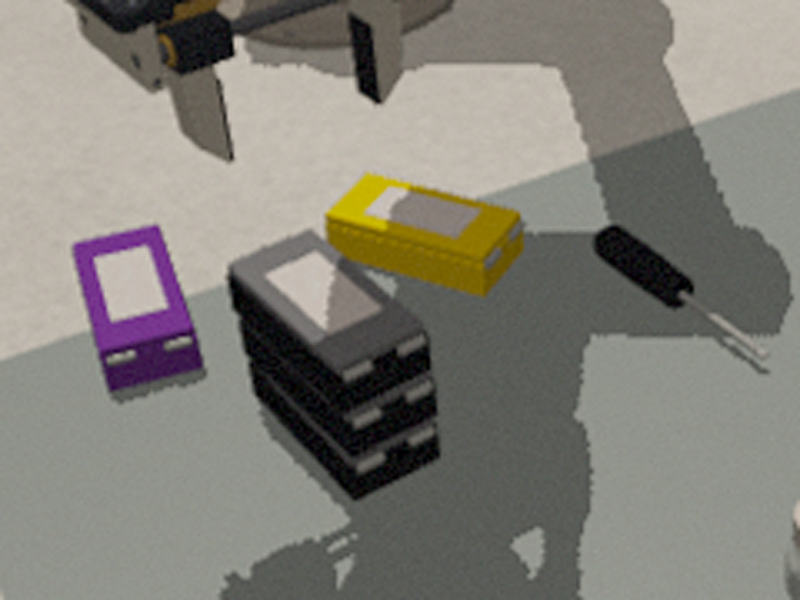

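The three cases now stand squarely stacked around (340,370). The top one is level and shut, its face is at 0.1017 m, it is off-centre by no more than 2 mm, and the gripper is clear.

```bash
python3 -c "from cell import *; print(hand_in())"
```

```text
the job is handed in; nothing more can be done
None
```

The case's lid snapped shut and stayed shut, and the case now sits level on the stack, within about 2 mm of centre by my last measurement; the job is handed in, and no verdict came back.

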